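Move a slide tray from the hotplate to the shaker with a lifter and pin it in

ROBOT

A 6-joint arm with a two-finger parallel gripper is mounted at the origin on the work surface. World frame = base frame: x ahead of the robot, y to its left, z up, the work surface at z = 0. Lengths are in mm, angles in degrees, forces in N, time in s.
With the tool pointing down it reaches from about 350 to 850 mm from the base axis. Payload 8.1 kg.
Tool frame: the origin (TCP) lies on the centre line of the jaws, within the pads' length; the fingertips stand 19 mm ahead of it and the grasp point (between the pads) is the TCP (r.tip_reach is the z of the fingertips in the tool frame, in mm); z points along the fingers, y is the line along which they close (so a half turn about z gives the same grasp; the last joint's range is limited). The gripper opens to 85 mm and grips with 20 to 120 N. Pads are 22 mm wide; open, the fingers measure 114 mm over their backs; the gripper's body (76 mm by 85 mm) begins 54 mm behind the grasp point. The pads swing forward as they close: fully open they stand 13 mm farther back than shut.
Start: joints at [-69.809, 7.471, 85.268, -0, 87.261, -4.893], TCP at [254.389, -543.408, 250.292] pointing down, gripper open.
Joint ranges: [-169.43, 169.43], [-51.17, 129.36], [1.28, 143.12], [-76.62, 256.62], [0, 156.53], [-152.29, 152.29]. Speed limits (degrees/s): [136.94, 136.94, 159.86, 180, 180, 180].

INTERFACE

Orientations are given as [roll, pitch, yaw] about the fixed x, y, z axes, in that order (R = Rz(yaw) Ry(pitch) Rx(roll)).
In Python, from bench import r gives the robot as it stands. The module is installed in compiled form; this text tells all that it offers.
- The arm moves only by the shell command python3 -m handwheel 'ROWS' [FORCE]. ROWS is JSON, a list of rows, each a list of 7 numbers: the shift along the tool's x, y, z in m, then the turn, a rotation vector about the tool's x, y, z in degrees, then the finger opening in m, from 0 to 0.0854. In form: [[tx, ty, tz, ax, ay, az, claw], ...]. A call has 1 to 8 rows; each row shifts and turns the commanded pose from where the row before left it, along the tool's axes as they then stand; what a row does not reach is not made up. A row lasts 1/12 s, in which the tool goes at most 41.7 mm and 7.16 degrees, less where a joint would pass 70% of its speed; a pose out of reach is approached as far as the arm can. A call with a gripper value outside its range is refused whole. The fingers move at their own pace and stop on an object; FORCE is the grip in N (left out, the last holds). Time passes only in rows, so rows that do not move let the fingers close. It gives the time, the measured TCP pose, the force, the opening and the grip force at its end, in the units of the state.
- r.sense(): the state, without advancing time (a new reading comes with each control period).
- r.snapshot(name): name is "side" or "top"; returns (picture, depth): 400x640x3 uint8, blue, green, red; 400x640 float32, mm along the optical axis (not along the pixel's ray), 0 where there is no reading.
- r.calibration(name): a dict with "vfov" (degrees; the focal length in pixels is half the picture's height over the tangent of half this angle, whatever the lens; pixels are square), "cx", "cy" (the principal point, pixels), "rvec" (rotation vector, rad) and "tvec" (3), from world to camera coordinates, as OpenCV has them. Camera axes: x right, y down, z forward; pixel columns grow to the right and rows downward; lengths in mm; the calibration is good to about 2 mm. A picture is of the moment at which its call begins. calibration takes no time and is no camera call.
- r.hand_in(): hands the job in; it is judged then, once.
The state is a dict: "time": time; "joint_pos": joint angles; "qd": joint speeds; "joint_efforts": joint torques, N m; "tool_pos": TCP position; "tcp_rot": TCP orientation; "ft_force": force on the tool from outside, world axes, zero at the start; "wrist_torque": the same for the moment, N m; "finger_gap": finger opening in mm; "grip_force": force on a finger pad.
Only numpy, scipy, OpenCV 4.12 (cv2) and the standard library are available. Lean on these libraries where they do the work, as an engineer would, in place of code of your own. Each camera call takes 0.05 s, during which the arm holds its last target. There are 200 camera calls.

TASK

The slide tray on the hotplate is too hot to touch: slide the flat lifter under it between its runners, lift it clear, and, keeping it level, set it down inside the fences of the shaker platform, then draw the lifter out and lay it flat on the bench. Then take the steel stop pin from the white rack and push it down through the eyelet at the platform's open front until its flange rests on the eyelet, so that the tray cannot slide out. Never touch the tray with the gripper, and leave the vials and everything else on the bench where it stands.

Things in the scene. Friction and masses are not known exactly. Their poses are not given: they have to be found in the camera images.
- tray: aluminium slide tray with three glass slides, about 120 g: plate 90 mm (x) by 110 mm (y), 4 mm thick, on two runners 8 mm wide, 10 mm high along x at y = +-51 mm, so a tunnel 94 mm wide and 10 mm high runs under it along x, open at both ends; 16 mm high in all. Origin: centre of the runners' underside. Starts on the hotplate, up to 0.15 rad askew.
- lifter: steel lifter (spatula), blade down on the bench, 180 g. Origin on its underside below the grip, x towards the blade's tip. Blade 2.5 mm thick, 60 wide, x = 35 to 123 mm, underside z = 0. Riser 22 mm wide at x = 30 to 35 mm bears a grey handle bar 20 mm wide (y), x = -60 to 35, z = 38 to 60 mm: grip it from above across y at x = 0, z = 49, with about 100 N. Stands by itself.
- pin: steel stop pin, upright, 40 g: shaft 7 mm diameter, 24 mm long below the flange, its last 8 mm a taper to 2.4 mm; flange 20 mm diameter, 4 mm thick; above it a round grip 14 mm diameter, 26 mm high. Origin on its axis at the flange's underside, z up. It stands in one of the rack's three holes, flange on the rack's top (32 mm up), taller and thinner than the capped vials.
- rack: low white block 50 mm (x) by 140 mm (y), 32 mm high, fixed to the bench, origin centre of its underside; three holes 11 mm wide at y = -45, 0 and 45 mm hold the pin and two vials in any order.
- hotplate_top (a point): centre of the hotplate's dark top, 160 x 160 mm, 60 mm above the bench (white body 170 x 170 mm, fixed). x points from its front to its back; a steel lip 10 mm high stands along the back edge, inner face at x = 75 mm; the other three sides are open.
- shaker_floor (a point): centre of the tray's place on the shaker platform (aluminium, 156 x 156 mm, fixed still), on its floor, 60 mm above the bench. Fences 12 mm high: back fence, inner face at x = 55 mm; side fences, inner faces at y = +-62 mm, from x = -44 to 61 mm. The front (-x) is open. Set the tray with its x along this x.
- eyelet (a point): middle of the eyelet's hole at its upper face, 28 mm above the shaker floor, x = -66, y = 48 mm in the frame of shaker_floor (same axes), in front of the tray's place. Vertical hole 10 mm wide through a lug 8 mm thick over x = -77 to -55, y = 35 to 73 mm, on a post at y = 65 to 73 mm. Set the tray down from above, behind it; the blade passes beside or below it.
- vial1: a closed vial standing in the rack like the pin: clear body 17 mm wide and 12 mm high above the rack, white cap 18 mm wide, total 20 mm above the rack. Leave it.
- vial2: a second vial, the same as vial1. Leave it.
- bottle: white bottle 52 mm wide, 130 mm tall, origin centre of its underside. Leave it.
- beaker: small open glass beaker 60 mm wide, 75 mm tall, origin centre of its underside. Leave it.
- jar: amber jar 38 mm wide, 50 mm tall, origin centre of its underside. Leave it.
- timer: flat grey timer 55 x 60 x 22 mm, origin centre of its underside. Leave it.
- tip_box: clear pipette-tip box 85 x 120 x 50 mm, origin centre of its underside. Leave it.
- dish: low round glass dish 80 mm wide, 15 mm tall, origin centre of its underside. Leave it.
Mind the look-alikes: they are no part of the job. Leave any purple look-alike of the part that bears shaker_floor alone.

How it is judged (in metres and radians):
On the way, in this order (a step that is already met when the one before it is completed fails the run):
1. the tray is borne level by the lifter, clear of the hotplate (height (world z) of tray above 0.085 m and contact force between lifter and tray above 0.3 N and angle between tray's own z axis and vertical below 0.25 rad), for 0.2 s.
2. the tray stands on the shaker floor inside the fences and the lifter no longer bears on it (x of tray in the frame of shaker_floor between -0.018 and 0.012 m and y of tray in the frame of shaker_floor between -0.01 and 0.01 m and z of tray in the frame of shaker_floor between -0.003 and 0.003 m and angle between tray's own z axis and vertical below 0.05 rad and contact force between lifter and tray below 0.05 N), for 0.2 s.
3. the lifter lies flat on the bench (height (world z) of lifter below 0.006 m and angle between lifter's own z axis and vertical below 0.08 rad and contact force between lifter and the fingers below 0.1 N), for 0.2 s.
4. the pin is through the eyelet, its flange on it (horizontal distance between pin and eyelet below 0.004 m and z of pin in the frame of eyelet between -0.003 and 0.003 m and angle between pin's own z axis and vertical below 0.15 rad), for 0.2 s.
At the end, for the whole second after the job is handed in: Tray flat on the shaker floor (3 mm, 0.05 rad), centre -18 to +12 mm along and 10 mm across from the middle of its place; pin through the eyelet, within 4 mm of its axis, flange within 3 mm of its face, tilt under 0.15 rad; lifter flat on the bench (6 mm, 0.08 rad), off the tray; all at rest (all of step 2 and all of step 4 and height (world z) of lifter below 0.006 m and angle between lifter's own z axis and vertical below 0.08 rad and linear speed of each of tray, pin, lifter below 0.02 m/s); the robot touches nothing.
It fails at once if the gripper or arm touches the tray (contact force between any of the fingers, the arm and tray above 0.5 N).
It fails at once if the tray is tipped by more than 0.35 rad (angle between tray's own z axis and vertical above 0.35 rad).
It fails at once if a bystander is shifted by more than 25 mm or knocked over (distance of any of vial1, vial2, bottle, beaker, jar, timer, tip_box, dish from where it was at the start of the episode above 0.025 m or angle between any of vial1, vial2, bottle, beaker, jar's own z axis and vertical above 0.4 rad).
It also fails if it takes over 72 s, if anything falls off the work surface, if the arm or the gripper's body presses on something with over 40 N, if the wrist force passes 120 N, or if a joint passes its speed limit or range.

## Working session

There is one attempt and no reset: what is moved stays moved. The work goes in short steps, Python scripts to look and compute and a shell command to move; the robot and the scene stay as the last step left them, time stands still between calls to the robot, and variables do not carry over. Pictures are saved under pics/ and viewed, at most 10 in all, crops included, and the job is handed in when it is done.

```bash
mkdir -p pics
cat > h.py <<'E'
import numpy as np, cv2
from bench import r
def cal(n):
    c=r.calibration(n); f=200/np.tan(np.radians(c["vfov"])/2)
    R=cv2.Rodrigues(np.array(c["rvec"],float))[0]; t=np.array(c["tvec"],float).ravel()
    return f,c["cx"],c["cy"],R,t
def snap(n,name=None):
    im,d=r.snapshot(n)
    if name: cv2.imwrite(f"pics/{name}.png",im)
    np.savez(f"last_{n}.npz",im=im,d=d); return im,d
def plane(n,uv,z):
    f,cx,cy,R,t=cal(n); uv=np.atleast_2d(uv).astype(float)
    ray=np.c_[(uv[:,0]-cx)/f,(uv[:,1]-cy)/f,np.ones(len(uv))]@R; o=-R.T@t
    return o+ray*((z-o[2])/ray[:,2])[:,None]
def cloud(n,d):
    f,cx,cy,R,t=cal(n); v,u=np.mgrid[:400,:640]
    P=np.stack([(u-cx)/f*d,(v-cy)/f*d,d],-1)-t
    P=P@R; P[d<=0]=np.nan; return P
def proj(n,P):
    f,cx,cy,R,t=cal(n); q=np.atleast_2d(P)@R.T+t
    return np.c_[q[:,0]/q[:,2]*f+cx,q[:,1]/q[:,2]*f+cy]
E
python3 - <<'E'
from h import *
for n in("top","side"):
    im,d=snap(n,n+"0"); f,cx,cy,R,t=cal(n); print(n,f,cx,cy,-R.T@t,R[2],(d>0).mean())
print(r.sense())
E
```

```text
top 500.93997313280164 328.26821020922375 195.81369329000188 [ 362.40868075  -18.5052867  1600.40087216] [ 0.09494337  0.02314004 -0.99521369] 0.99566796875
side 432.97218790829777 323.4749794039293 199.77209867585697 [  374.49350029 -1055.89026778   934.08422071] [ 0.09925819  0.77618347 -0.62264519] 0.99605078125
{'time': 0.1, 'joint_pos': array([-6.98099519e+01,  7.51329280e+00,  8.53226321e+01, -2.22071687e-04,
        8.72622548e+01, -4.89266270e+00]), 'qd': array([ 0.09357766, -0.02595231, -0.19068125,  0.04165594,  0.00536489,
        0.078707  ]), 'joint_efforts': array([ 1.34499860e-03, -5.70949173e+01, -5.01943231e+01, -2.45233559e-04,
        8.06281896e-03, -1.15199614e-04]), 'tool_pos': array([ 254.21712252, -542.96863102,  249.32703101]), 'tcp_rot': array([-1.79902159e+02, -8.15268471e-03,  2.50827146e+01]), 'ft_force': array([ 0.38286322, -0.51941774, -0.2759896 ]), 'wrist_torque': array([ 0.01879836,  0.00778853, -0.00887989]), 'grip_force': 0.0, 'finger_gap': 85.54230793633047}
```

View pics/top0.png

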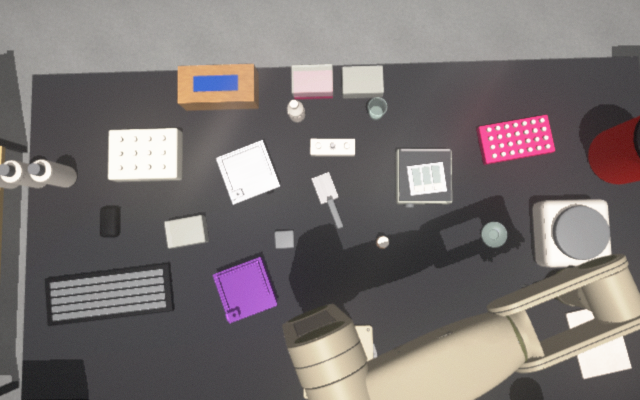

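View pics/side0.png

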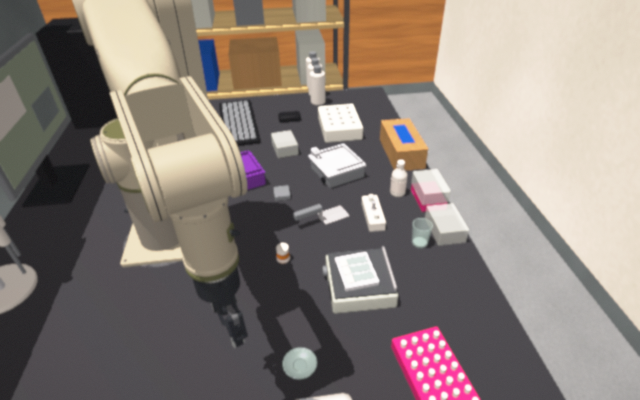

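The top view shows the tray on the hotplate at (425,178), the lifter with its blade at (325,187) and handle at (335,212), the rack at (333,147), the shaker at (248,172) and its purple look-alike at (245,290). The side view has the hotplate at (360,275), the shaker at (337,163), the lifter at (320,214) and the rack at (373,212). Next I'll enlarge these and measure them.

Run:
```python
from h import *
T=np.load("last_top.npz");S=np.load("last_side.npz");a=T["im"];b=S["im"]
def c(im,u,v,w=50,h=37,k=8): return cv2.resize(im[v-h:v+h,u-w:u+w],(400,296),interpolation=cv2.INTER_CUBIC)
cv2.imwrite("pics/m1.png",np.vstack([np.hstack([c(a,425,178),c(a,248,172)]),np.hstack([c(a,330,185),c(b,337,163)])]))
cv2.imwrite("pics/m2.png",np.vstack([np.hstack([c(b,360,275),c(b,337,215)]),np.hstack([c(a,333,147),c(b,373,212)])]))
# boundaries by height from top depth
P=cloud("top",T["d"]); Z=P[...,2]
Q=cloud("side",S["d"])
for n,(u,v) in dict(tablenear=(380,210),hot=(405,165),tray=(425,178),shak=(240,190),rack=(322,147),blade=(322,185),handle=(335,212)).items(): print(n,P[v,u].round(1))
for n,(u,v) in dict(hot=(380,295),tray=(355,270),shak=(340,175),rack=(372,200),handle=(308,213),blade=(335,214)).items(): print("S",n,Q[v,u].round(1))
```

```text
tablenear [ 465.4 -145.4    0.9]
hot [ 599.  -222.2   61.2]
tray [ 554.7 -279.2   78.7]
shak [531.8 286.6  82.6]
rack [667.6  34.2  35.5]
blade [550.1  37.9   3.9]
handle [459.2  -2.2  53.1]
S hot [ 604.3 -365.7   51.5]
S tray [ 553.2 -291.6   73.2]
S shak [594.8 190.1  40.1]
S rack [677.5  40.1  33.9]
S handle [457.9 -12.1  49.5]
S blade [550.5  25.4   1.7]
```

View pics/m1.png

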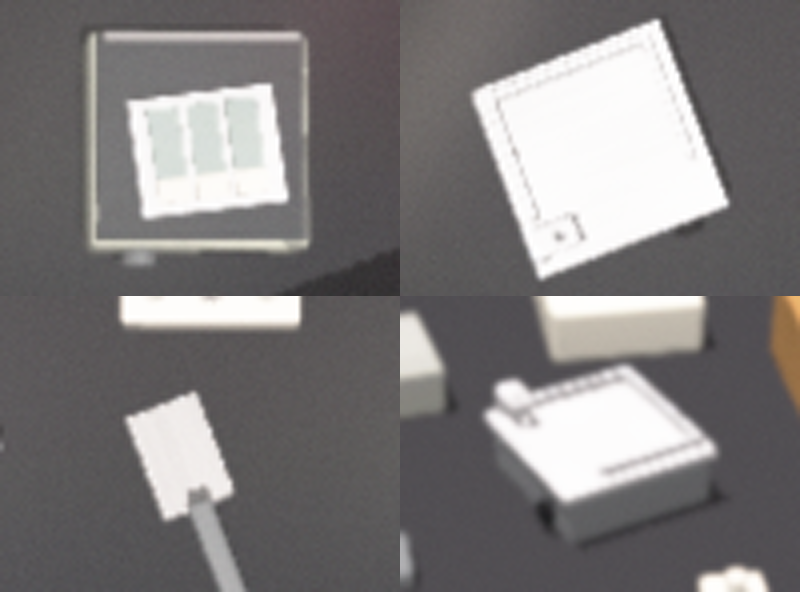

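View pics/m2.png

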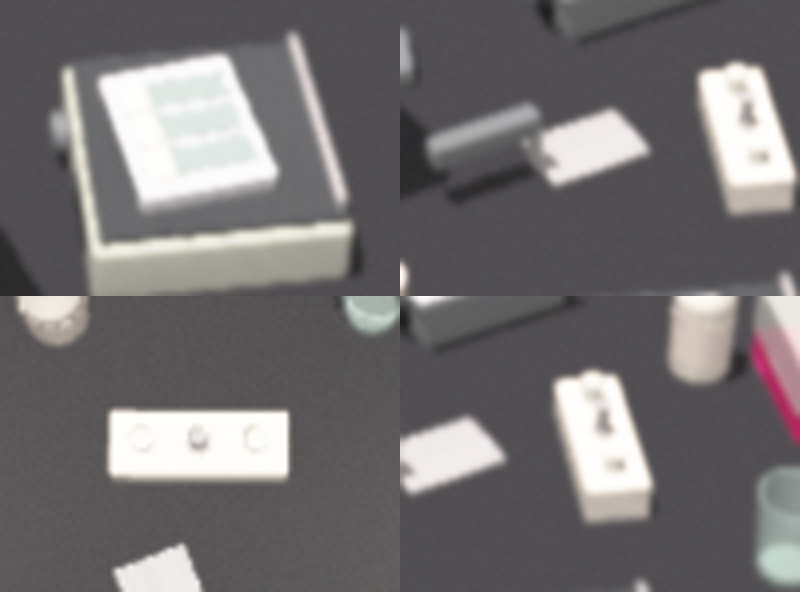

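The crops show these things:
- **Tray:** the outline in the top view is clear at (425,178), turned about +7°, with the hotplate knob (its front) towards the robot.
- **Shaker:** yawed about 20°, with the eyelet hole at top px (238,194).
- **Lifter:** the blade points away from the robot.
- **Pin:** in the rack's middle hole at top px (332.5,145.5).

Now quads in both views, triangulated.

```bash
cat >> h.py <<'E'
def quad(im,box,thr,ch=None):
    u0,v0,u1,v1=box; c=cv2.resize(im[v0:v1,u0:u1],None,fx=8,fy=8,interpolation=cv2.INTER_CUBIC)
    g=c.min(2) if ch is None else c[...,ch]
    m=(g>thr).astype(np.uint8); cs,_=cv2.findContours(m,cv2.RETR_EXTERNAL,cv2.CHAIN_APPROX_NONE)
    k=cv2.convexHull(max(cs,key=cv2.contourArea))
    for e in np.arange(4,80,2):
        q=cv2.approxPolyDP(k,e,True)
        if len(q)<=4: break
    q=q.reshape(-1,2).astype(float)
    return (q+.5)/8-.5+[u0,v0],(cv2.minAreaRect(k))
def tri(a,b):
    def M(n):
        f,cx,cy,R,t=cal(n); return np.array([[f,0,cx],[0,f,cy],[0,0,1]])@np.c_[R,t]
    X=cv2.triangulatePoints(M("top"),M("side"),np.array(a,float).T,np.array(b,float).T); return (X[:3]/X[3]).T
def order(W): # by angle about centre
    c=W.mean(0); return W[np.argsort(np.arctan2(W[:,1]-c[1],W[:,0]-c[0]))]
E
python3 - <<'E'
from h import *
a=np.load("last_top.npz")["im"];b=np.load("last_side.npz")["im"]
for n,ba,ta,bb,tb,z in [("shaker",(205,130,290,212),150,(300,135,380,187),175,60),("tray",(402,155,452,200),150,(325,245,387,292),170,76),("blade",(308,168,342,204),130,(315,202,352,230),130,2.5),("rack",(303,132,361,160),150,(355,190,392,235),175,32)]:
    qa,ra=quad(a,ba,ta); qb,rb=quad(b,bb,tb)
    if len(qa)!=4 or len(qb)!=4: print(n,len(qa),len(qb))
    Wa=plane("top",qa,z); Wb=plane("side",qb,z)
    ia=np.argsort(np.arctan2(*(Wa-Wa.mean(0))[:,:2].T[::-1])); Wa=Wa[ia];qa=qa[ia]
    # match side corners to nearest
    from scipy.optimize import linear_sum_assignment as L
    if len(qb)==4:
        i,j=L(np.linalg.norm(Wa[:,None]-Wb[None],axis=2)); Wb=Wb[j];qb=qb[j]
        print(n,"tri z",tri(qa,qb)[:,2].round(1)); print(np.c_[Wa[:,:2],Wb[:,:2]].round(1))
    print(" top c",Wa.mean(0).round(1),"side c",Wb.mean(0).round(1))
    for W in(Wa,Wb):
        e=np.roll(W,-1,0)-W; print(" len",np.linalg.norm(e,axis=1).round(1),"ang",np.degrees(np.arctan2(e[:,1],e[:,0])).round(1))
print("hole",plane("top",(238,194.25),88))
print("pin", plane("top",(332.5,145.5),62))
# handle: grey region in depth
T=np.load("last_top.npz");Z=cloud("top",T["d"])
m=(Z[...,2]>35)&(Z[...,2]<70); m[:,:]&=False|m
s=np.zeros_like(m); s[190:232,320:350]=1; p=Z[m&s]
print("handle",len(p),p.mean(0),p.min(0),p.max(0))
d=np.linalg.svd((p-p.mean(0))[:,:2],full_matrices=False)[2][0]; print("yaw",np.degrees(np.arctan2(d[1],d[0])))
E
```

```text
shaker tri z [52.9 53.6 62.  55.1]
[[545.1 167.4 545.5 158.4]
 [692.  220.8 689.5 212.5]
 [636.9 367.8 638.2 370.6]
 [490.3 314.2 494.3 307.7]]
 top c [591.1 267.5  60. ] side c [591.9 262.3  60. ]
 len [156.3 157.  156.  156.7] ang [  20.   110.5 -159.9  -69.5]
 len [153.8 166.3 157.  157.9] ang [  20.6  108.  -156.4  -71.1]
tray tri z [66.3 68.3 69.6 69.6]
[[ 514.5 -343.3  515.4 -353.4]
 [ 604.7 -334.4  604.9 -342.4]
 [ 594.5 -223.8  595.5 -230.9]
 [ 503.1 -233.3  505.8 -240.3]]
 top c [ 554.2 -283.7   76. ] side c [ 555.4 -291.7   76. ]
 len [ 90.7 111.1  91.9 110.6] ang [   5.6   95.3 -174.1  -84.1]
 len [ 90.2 112.   90.1 113.5] ang [   7.    94.8 -174.   -85.2]
blade tri z [-5.1  2.5  0.1  6.9]
[[511.3 -12.3 514.3 -20.6]
 [594.1  17.1 595.1  17.2]
 [573.6  73.5 570.9  70.7]
 [491.   45.5 510.2  50.6]]
 top c [542.5  31.    2.5] side c [547.6  29.5   2.5]
 len [87.9 60.  87.3 61.2] ang [  19.5  109.9 -161.2  -70.7]
 len [89.2 58.8 64.  71.4] ang [  25.1  114.3 -161.7  -86.7]
rack tri z [28.5 21.  25.3 32.7]
[[643.5 -68.3 640.  -72.3]
 [693.8 -67.3 687.3 -79.6]
 [694.1  72.6 699.4  64.8]
 [643.6  69.2 651.5  70.3]]
 top c [668.8   1.5  32. ] side c [669.6  -4.2  32. ]
 len [ 50.3 140.   50.6 137.6] ang [   1.1   89.9 -176.1  -90.1]
 len [ 47.9 145.   48.2 143.1] ang [ -8.8  85.2 173.5 -94.6]
hole [[518.35964236 291.74387833  88.        ]]
pin [[6.66221889e+02 5.27366479e-01 6.20000000e+01]]
handle 196 [456.72717665  -1.60620511  58.44190832] [412.41545304 -22.98614289  45.85542843] [502.85690959  21.71720349  68.95803815]
yaw -160.4509054357988
```

The top-view sizes match the text: shaker 156, tray 90.7x111, blade 88x60, rack 50x140. The side view has a few mm of bias in y. The hole sits 6 mm off its predicted place, so I'll look closer at the shaker.

Run:
```python
from h import *
a=np.load("last_top.npz")["im"];b=np.load("last_side.npz")["im"]
def c(im,u0,v0,w,h):
    x=im[v0:v0+h,u0:u0+w].astype(float); x=np.clip((x-120)/135,0,1)**3*255
    return cv2.resize(x.astype(np.uint8),(400,int(400*h/w)),interpolation=cv2.INTER_CUBIC)
cv2.imwrite("pics/sh.png",np.vstack([np.hstack([c(a,212,135,72,72),c(b,303,138,72,72)])]))
```

```text
(no output)
```

View pics/sh.png

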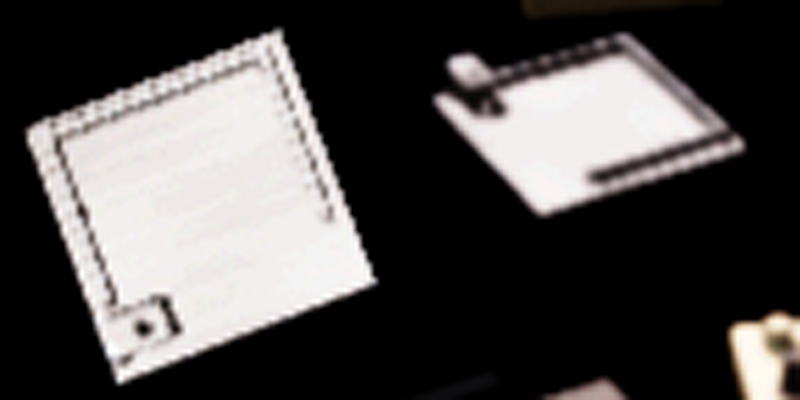

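The hole is at top px (237.3,193.4). The fence lines lie about 12–14 mm from the back and side edges, so the platform extends further forward than shaker_floor. That puts shaker_floor about 6–8 mm behind the outline's centre, at roughly (598,270), and the eyelet confirms it. The lifter origin is about (468,3.4) at 19.7° yaw, from the blade and handle independently. Moving to the lifter.

```bash
cat > go.py <<'E'
import sys,numpy as np
from bench import r
from scipy.spatial.transform import Rotation as Ro
# go.py x y z yaw : deltas in mm/deg. Turn is to be done first, shift after it (in turned axes)
x,y,z,w=map(float,sys.argv[1:5]); s=r.sense(); A=Ro.from_euler("xyz",s["tcp_rot"],degrees=True)
B=Ro.from_euler("xyz",[180,0,w],degrees=True); d=np.array([x,y,z])-s["tool_pos"]
print("t",round(s["time"],2),"pos",s["tool_pos"].round(1),"rot",s["tcp_rot"].round(2),"F",s["ft_force"].round(1),"gap",round(s["finger_gap"],1),round(s["grip_force"],1))
print("turn",(A.inv()*B).as_rotvec(degrees=True).round(2),"shift after turn",B.inv().apply(d).round(1),"before turn",A.inv().apply(d).round(1))
E
A='[0.0266,-0.0253,0,0,0,0,0.085]'
python3 -m handwheel '[[0.012,-0.012,0,0,0,0,0.085],[0.025,-0.024,0,0,0,0,0.085],[0.027,-0.026,0,0,0,0,0.085],[0.027,-0.026,0,0,0,0,0.085],[0.027,-0.026,0,0,0,0,0.085],[0.027,-0.026,0,0,0,0,0.085],[0.027,-0.026,0,0,0,0,0.085],[0.027,-0.026,0,0,0,0,0.085]]' 100
python3 -m handwheel '[[0.027,-0.026,0,0,0,0,0.085],[0.027,-0.026,0,0,0,0,0.085],[0.027,-0.026,0,0,0,0,0.085],[0.027,-0.026,0,0,0,0,0.085],[0.027,-0.025,0,0,0,0,0.085],[0.027,-0.025,0,0,0,0,0.085],[0.027,-0.025,0,0,0,0,0.085],[0.018,-0.017,0,0,0,5.4,0.085]]'
python3 go.py 468.3 3.4 49 19.7
```

```text
time: 0.77
tool_pos: [353.3, -283.3, 249.9]
tcp_rot: [-180.0, 0.0, 25.1]
ft_force: [1.1, -0.8, -0.2]
finger_gap: 85.0
grip_force: 0.0
time: 1.43
tool_pos: [458.0, -16.9, 250.0]
tcp_rot: [-180.0, -0.0, 19.8]
ft_force: [0.4, 0.4, 0.6]
finger_gap: 84.6
grip_force: 0.0
t 1.43 pos [458.  -16.9 250. ] rot [-1.7995e+02 -1.0000e-02  1.9850e+01] F [0.4 0.4 0.6] gap 84.6 0.0
turn [-0.05 -0.01  0.15] shift after turn [ 16.6 -15.6 201. ] before turn [ 16.6 -15.4 201.1]
```

```bash
python3 -m handwheel '[[0.0166,-0.0156,0.01,0,0,0,0.085],[0,0,0.03,0,0,0,0.085],[0,0,0.036,0,0,0,0.085],[0,0,0.036,0,0,0,0.085],[0,0,0.036,0,0,0,0.085],[0,0,0.032,0,0,0,0.085],[0,0,0.021,0,0,0,0.085],[0,0,0,0,0,0,0.04]]'
python3 -m handwheel '[[0,0,0,0,0,0,0.01],[0,0,0,0,0,0,0.01],[0,0,0,0,0,0,0.01],[0,0,0,0,0,0,0.01],[0,0,0,0,0,0,0.01],[0,0,0,0,0,0,0.01],[0,0,0,0,0,0,0.01]]' 100
python3 -m handwheel '[[0,0,-0.01,0,0,0,0.01],[0,0,-0.03,0,0,0,0.01],[0,0,-0.03,0,0,0,0.01],[0,0,-0.03,0,0,0,0.01],[0,0,0,0,0,0,0.01],[0,0,0,0,0,0,0.01]]'
python3 - <<'E'
from h import *
a,da=snap("top");b,db=snap("side")
s=r.sense(); p=s["tool_pos"]; w=np.radians(s["tcp_rot"][2]); print(p,s["tcp_rot"],s["finger_gap"])
ex=np.array([np.cos(w),np.sin(w),0]); 
def L(x,y,z): return p+[0,0,-49]+x*ex+y*np.array([-ex[1],ex[0],0])+[0,0,z]
C=np.array([L(x,y,2.5) for x,y in((35,-30),(123,-30),(123,30),(35,30))])
for n,im in(("top",a),("side",b)):
    print(n,"pred",proj(n,C).round(1).tolist())
    u=proj(n,C); u0,v0=(u.min(0)-8).astype(int); u1,v1=(u.max(0)+8).astype(int); print((u0,v0,u1,v1))
    q,_=quad(im,(u0,v0,u1,v1),130); W=order(plane(n,q,C[0,2])); print("seen",q.round(1).tolist()); print(W.round(1).tolist(), order(C).round(1).tolist())
k=lambda im,u,v:cv2.resize(im[v-45:v+45,u-60:u+60],(400,300),interpolation=cv2.INTER_CUBIC)
ct=proj("top",L(50,0,0))[0].astype(int);cs=proj("side",L(50,0,0))[0].astype(int)
cv2.imwrite("pics/g.png",np.hstack([k(a,*ct),k(b,*cs)]))
E
```

```text
time: 2.1
tool_pos: [463.2, 0.9, 43.7]
tcp_rot: [-179.8, 0.5, 19.7]
ft_force: [-1.3, 0.5, -0.1]
finger_gap: 74.9
grip_force: 0.0
time: 2.68
tool_pos: [469.7, 0.3, 51.5]
tcp_rot: [179.9, -0.2, 19.7]
ft_force: [-1.6, 0.4, 6.9]
finger_gap: 18.5
grip_force: 97.1
time: 3.18
tool_pos: [469.9, 0.2, 152.6]
tcp_rot: [179.9, -0.3, 19.7]
ft_force: [-0.4, 0.1, -2.2]
finger_gap: 18.4
grip_force: 97.7
[4.67575722e+02 4.27925411e-01 1.49098103e+02] [-1.79994536e+02  1.84961545e-02  1.96860434e+01] 18.241117529173117
top pred [[339.0, 193.8], [328.5, 166.7], [310.0, 173.9], [320.3, 200.9]]
(np.int64(301), np.int64(158), np.int64(346), np.int64(208))
seen [[345.4, 182.1], [345.4, 207.4], [309.7, 207.4], [313.3, 179.3]]
[[469.1, -34.3, 102.6], [545.6, -36.3, 102.6], [556.4, 60.3, 102.6], [471.7, 72.9, 102.6]] [[510.6, -16.0, 102.6], [593.5, 13.6, 102.6], [573.3, 70.1, 102.6], [490.4, 40.5, 102.6]]
side pred [[324.5, 199.0], [349.1, 190.7], [339.8, 180.9], [315.7, 188.7]]
(np.int64(307), np.int64(172), np.int64(357), np.int64(206))
seen [[346.8, 191.1], [326.9, 198.9], [319.6, 192.1], [339.3, 183.4]]
[[518.2, -16.9, 102.6], [586.0, 13.0, 102.6], [569.3, 56.8, 102.6], [500.2, 21.2, 102.6]] [[510.6, -16.0, 102.6], [593.5, 13.6, 102.6], [573.3, 70.1, 102.6], [490.4, 40.5, 102.6]]
```

View pics/g.png

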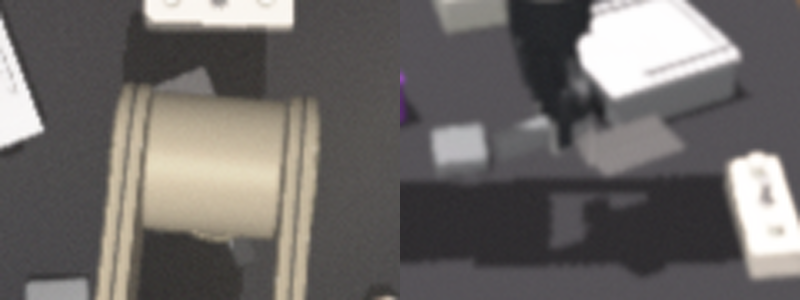

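The lifter is gripped, and in the side view the blade looks level. The top view shows only its tip at crop (207,68). I'll work out the tip-corner offsets in both views.

Run:
```python
from h import *
p=np.array([467.58,.43,149.1]); w=np.radians(19.69); ex=np.array([np.cos(w),np.sin(w),0]); ey=np.array([-ex[1],ex[0],0])
L=lambda x,y,z:p+[0,0,-49]+x*ex+y*ey+[0,0,z]
for n in("top","side"):
    o=proj(n,L(50,0,0))[0].astype(int)-[60,45]; f=lambda x,y:(o+(np.array([x,y])+.5)*.3-.5).round(1)
    print(n,o,"pred crop R,L tip, heel R",[(((proj(n,L(*c,2.5))[0]-o+.5)/.3)-.5).round(0).tolist() for c in((123,-30),(123,30),(35,-30))])
im=np.load("last_side.npz")["im"]; print(im[180:200:3,318:356:3].min(2))
```

```text
top [267 147] pred crop R,L tip, heel R [[206.0, 67.0], [144.0, 91.0], [241.0, 157.0]]
side [264 148] pred crop R,L tip, heel R [[285.0, 144.0], [254.0, 111.0], [203.0, 171.0]]
[[ 40  41  42 104 101 102 100 101  99  97  95  84  68]
 [ 55  81  50 109 105 103 116 127 101  68  70  75  81]
 [100 111  87 109 130 133 134 134 129  92  84  84  83]
 [117 133 131 133 133 133 134 136 135 130  94  83  83]
 [119 138 133 134 136 137 136 136 135 131 113  84  85]
 [ 98 138 135 135 136 136 134 120 102  87  84  84  82]
 [ 83  96 128 136 130 107  90  85  82  82  83  83  83]]
```

The top view agrees with the robot to about 1 mm, and the side view is biased by about 1 px, so I'll trust the top view. The tray is at (554.2,-283.7), yaw 5.7°. Moving to the pre-insertion point.

```bash
python3 -m handwheel '[[-0.01,0.011,0,0,0,0,0.01],[-0.022,0.0245,0,0,0,0,0.01],[-0.024,0.0265,0,0,0,0,0.01],[-0.024,0.0265,0,0,0,0,0.01],[-0.024,0.0265,0,0,0,0,0.01],[-0.024,0.0265,0,0,0,0,0.01],[-0.024,0.0265,0,0,0,0,0.01],[-0.024,0.0265,0,0,0,0,0.01]]'
python3 -m handwheel '[[-0.024,0.0265,0,0,0,0,0.01],[-0.0213,0.0245,0,0,0,0,0.01],[0,0,0,0,0,5,0.01],[0,0,0,0,0,6,0.01],[0,0,0,0,0,3,0.01],[0,0,0,0,0,0,0.01],[0,0,0,0,0,0,0.01]]'
python3 go.py 341.8 -304.9 112.3 5.7
```

```text
time: 3.95
tool_pos: [365.8, -242.6, 147.6]
tcp_rot: [-179.8, 0.1, 19.7]
ft_force: [1.3, -0.5, -1.7]
finger_gap: 18.5
grip_force: 97.7
time: 4.53
tool_pos: [341.5, -304.5, 147.8]
tcp_rot: [-179.9, 0.1, 5.8]
ft_force: [0.4, 0.7, -2.0]
finger_gap: 18.3
grip_force: 98.0
t 4.53 pos [ 341.5 -304.5  147.8] rot [-1.7987e+02  1.0000e-01  5.7900e+00] F [ 0.4  0.7 -2. ] gap 18.3 98.0
turn [-0.13  0.1   0.09] shift after turn [ 0.2  0.4 35.5] before turn [ 0.3  0.5 35.5]
```

```bash
python3 -m handwheel '[[0,0,0.01,0,0,0,0.01],[0,0,0.015,0,0,0,0.01],[0,0,0.0095,0,0,0,0.01],[0,0,0,0,0,0,0.01],[0,0,0,0,0,0,0.01],[0,0,0,0,0,0,0.01]]'
python3 go.py 471.1 -292 112.3 5.7
python3 - <<'E'
from h import *
a,da=snap("top");b,db=snap("side")
for i in range(3): s=r.sense(); print(s["tool_pos"].round(2),s["tcp_rot"].round(2))
k=lambda im,u,v:cv2.resize(im[v-45:v+45,u-60:u+60],(400,300),interpolation=cv2.INTER_CUBIC)
cv2.imwrite("pics/ins.png",np.vstack([np.hstack([k(a,425,190),k(b,340,275)])]))
E
```

```text
time: 5.03
tool_pos: [342.4, -305.3, 115.0]
tcp_rot: [-180.0, 0.0, 5.7]
ft_force: [-0.2, 0.3, -2.0]
finger_gap: 18.3
grip_force: 97.9
t 5.03 pos [ 342.4 -305.3  115. ] rot [-180.      0.      5.72] F [-0.2  0.3 -2. ] gap 18.3 97.9
turn [-0.    0.    0.02] shift after turn [129.4  -0.4   2.7] before turn [129.4  -0.4   2.6]
[ 342.72 -305.69  115.57] [ 1.7994e+02 -4.0000e-02  5.7000e+00]
[ 342.72 -305.69  115.57] [ 1.7994e+02 -4.0000e-02  5.7000e+00]
[ 342.72 -305.69  115.57] [ 1.7994e+02 -4.0000e-02  5.7000e+00]
```

View pics/ins.png

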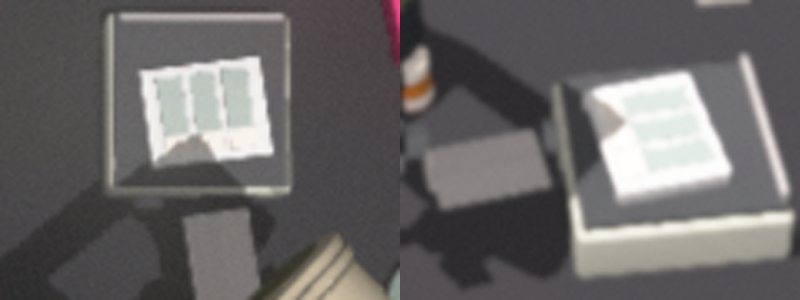

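The blade (top crop (215,211)) is lined up just in front of the hotplate and pointing into the tray's tunnel. I'll check the lateral offset numerically.

Run:
```python
from h import *
a=np.load("last_top.npz")["im"]
w=np.radians(5.7); ex=np.array([np.cos(w),np.sin(w),0]); ey=np.array([-ex[1],ex[0],0]); p=np.array([342.4,-305.3,65.5])
print("pred",proj("top",[p+123*ex+30*ey+[0,0,2.5],p+123*ex-30*ey+[0,0,2.5]]).round(1).tolist())
# subpixel: column/row profiles: blade left/right edges on a row 3px+ behind tip
g=a.min(2).astype(int)
for v in(212,214,216): print(v,g[v,414:446].tolist())
for u in(426,430,434): print(u,g[198:218,u].tolist())
q,_=quad(a,(402,155,452,200),150); W=order(plane("top",q,76)); print(W.round(1).tolist(),W.mean(0))
```

```text
pred [[420.4, 208.8], [440.0, 206.4]]
212 [56, 58, 51, 51, 53, 67, 95, 113, 116, 114, 115, 116, 116, 115, 116, 117, 115, 117, 118, 119, 117, 119, 114, 116, 116, 101, 61, 49, 47, 47, 46, 48]
214 [55, 58, 54, 57, 55, 59, 84, 112, 117, 119, 115, 117, 116, 116, 111, 115, 112, 118, 120, 118, 119, 117, 117, 118, 117, 107, 76, 51, 51, 49, 47, 53]
216 [53, 54, 57, 53, 52, 58, 78, 116, 117, 111, 114, 117, 119, 116, 114, 116, 114, 118, 119, 118, 114, 118, 118, 118, 117, 114, 99, 57, 44, 42, 47, 56]
426 [68, 67, 69, 98, 103, 74, 57, 59, 57, 55, 61, 101, 116, 116, 116, 116, 116, 117, 119, 117]
430 [68, 65, 69, 98, 104, 73, 52, 55, 52, 59, 82, 107, 116, 116, 115, 117, 112, 117, 114, 117]
434 [69, 61, 68, 100, 106, 75, 53, 51, 54, 60, 102, 117, 119, 120, 117, 119, 119, 119, 114, 120]
[[514.9, -342.9, 76.0], [604.4, -333.6, 76.0], [593.7, -224.6, 76.0], [508.0, -235.4, 76.0]] [ 555.26118239 -284.13853543   76.        ]
```

```bash
python3 -m handwheel '[[0.005,0.0026,0.0023,0,0,0,0.01],[0.02,0,0,0,0,0,0.01],[0.022,0,0,0,0,0,0.01],[0.022,0,0,0,0,0,0.01],[0.022,0,0,0,0,0,0.01],[0.019,0,0,0,0,0,0.01],[0.012,0,0,0,0,0,0.01],[0.006,0,0,0,0,0,0.01]]'
python3 -m handwheel '[[0,0,0,0,0,0,0.01],[0,0,0,0,0,0,0.01]]'
python3 go.py 471.1 -292 112.3 5.7
python3 - <<'E'
from h import *
b,db=snap("side");a,da=snap("top")
k=lambda im,u,v:cv2.resize(im[v-45:v+45,u-60:u+60],(400,300),interpolation=cv2.INTER_CUBIC)
cv2.imwrite("pics/ins2.png",np.vstack([np.hstack([k(a,425,190),k(b,340,275)])]))
E
```

```text
time: 5.8
tool_pos: [472.0, -295.1, 112.8]
tcp_rot: [180.0, -0.1, 5.7]
ft_force: [0.0, -0.6, -1.9]
finger_gap: 18.2
grip_force: 97.9
time: 5.97
tool_pos: [469.8, -295.2, 112.4]
tcp_rot: [-180.0, 0.0, 5.7]
ft_force: [-0.4, 0.8, -1.3]
finger_gap: 18.2
grip_force: 97.9
t 5.97 pos [ 469.8 -295.2  112.4] rot [-1.7999e+02  2.0000e-02  5.7100e+00] F [-0.4  0.8 -1.3] gap 18.2 97.9
turn [-0.01  0.02  0.01] shift after turn [ 1.6 -3.1  0.1] before turn [ 1.6 -3.1  0.1]
```

View pics/ins2.png

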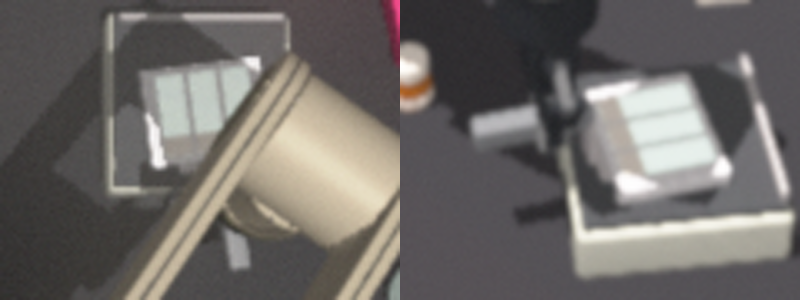

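The blade is fully under the tray (grip at side crop (560,110), tray at (660,140)). The tray hasn't moved and the force is about nil. Lifting.

```bash
python3 -m handwheel '[[0,0,-0.002,0,0,0,0.01],[0,0,-0.003,0,0,0,0.01],[0,0,-0.005,0,0,0,0.01],[0,0,-0.01,0,0,0,0.01],[0,0,-0.014,0,0,0,0.01],[0,0,-0.014,0,0,0,0.01],[0,0,-0.008,0,0,0,0.01],[0,0,-0.004,0,0,0,0.01]]'
python3 -m handwheel '[[0,0,0,0,0,0,0.01],[0,0,0,0,0,0,0.01],[0,0,0,0,0,0,0.01],[0,0,0,0,0,0,0.01]]'
python3 - <<'E'
from h import *
T=np.load("last_top.npz"); 
import os
a=cv2.imread("pics/top0.png")
g=a.min(2).astype(int); print(g[188:200,232:246])
c=(255-g[191:197,235:241]).astype(float); c=np.clip(c-40,0,None); v,u=np.mgrid[191:197,235:241]
h=((u*c).sum()/c.sum(),(v*c).sum()/c.sum()); print(h,plane("top",h,88))
b,db=snap("side"); a2,_=snap("top")
P=cloud("side",db); q,_=quad(b,(310,215,390,280),150); print(q.round(1).tolist()); W=plane("side",q,132); print(order(W).round(1).tolist(),W.mean(0))
print(P[240:265:5,345:370:5,2].round(0))
E
python3 go.py 515 240 170 20.3
```

```text
time: 6.73
tool_pos: [470.7, -295.9, 174.9]
tcp_rot: [179.9, -0.1, 5.7]
ft_force: [0.3, 0.2, -2.7]
finger_gap: 18.7
grip_force: 97.7
time: 7.07
tool_pos: [469.4, -294.8, 171.4]
tcp_rot: [-179.9, 0.1, 5.7]
ft_force: [0.7, 0.9, -3.5]
finger_gap: 18.2
grip_force: 97.7
[[211 250 252 252 251 251 248 228 226 222 236 251 252 252]
 [209 246 251 251 248 235 238 228 228 181 217 251 252 252]
 [240 243 232 236 241 243 246 247 243 199 214 249 251 251]
 [232 238 235 243 246 248 250 251 249 235 193 233 251 251]
 [242 247 249 249 242 236 245 250 251 245 208 215 249 251]
 [250 250 251 247 226 193 216 236 250 247 217 191 233 251]
 [251 251 250 248 225 175 190 231 250 250 235 182 221 251]
 [251 250 251 250 245 225 230 246 250 249 236 232 244 251]
 [252 251 251 251 250 247 248 248 242 242 243 249 251 251]
 [254 252 251 250 248 245 249 245 247 249 250 251 251 251]
 [254 252 247 239 243 249 251 250 251 251 251 251 250 250]
 [244 238 216 222 249 252 252 251 251 251 251 249 231 204]]
(np.float64(237.28735632183907), np.float64(193.7471264367816)) [[519.95524244 293.91829563  88.        ]]
[[365.8, 239.2], [379.8, 268.8], [346.3, 276.1], [336.3, 242.8]]
[[516.3, -359.9, 132.0], [602.3, -349.1, 132.0], [590.7, -240.5, 132.0], [510.8, -242.2, 132.0]] [ 555.00308671 -297.93584347  132.        ]
[[ -1.   2. 122. 126. 126.]
 [124. 127. 126. 127. 126.]
 [127. 126. 124. 125. 127.]
 [125. 127. 125. 126. 125.]
 [127. 125. 127. 126. 126.]]
t 7.17 pos [ 469.6 -294.9  171.6] rot [-1.7995e+02  6.0000e-02  5.6800e+00] F [-0.3 -0.3 -2.5] gap 18.4 97.7
turn [ -0.06   0.05 -14.62] shift after turn [ 228.2 -485.9    1.6] before turn [  98.2 -527.8    2. ]
```

The tray is lifted level: side depth puts its top at about 126 raw, and the load rose by 1.2 N. Carrying it towards the shaker with smooth ramps.

```bash
python3 -m handwheel '[[0.0007,-0.004,0,0,0,0,0.01],[0.0017,-0.009,0,0,0,0,0.01],[0.0026,-0.014,0,0,0,0,0.01],[0.0035,-0.019,0,0,0,0,0.01],[0.0045,-0.024,0,0,0,0,0.01],[0.00515,-0.0277,0,0,0,0,0.01],[0.00515,-0.0277,0,0,0,0,0.01],[0.00515,-0.0277,0,0,0,0,0.01]]' | head -2
python3 -m handwheel '[[0.00515,-0.0277,0,0,0,0,0.01],[0.00515,-0.0277,0,0,0,0,0.01],[0.00515,-0.0277,0,0,0,0,0.01],[0.00515,-0.0277,0,0,0,0,0.01],[0.00515,-0.0277,0,0,0,0,0.01],[0.00515,-0.0277,0,0,0,0,0.01],[0.00515,-0.0277,0,0,0,0,0.01],[0.00515,-0.0277,0,0,0,0,0.01]]' | head -2
python3 -m handwheel '[[0.00515,-0.0277,0,0,0,0,0.01],[0.00515,-0.0277,0,0,0,0,0.01],[0.00515,-0.0277,0,0,0,0,0.01],[0.0045,-0.024,0,0,0,0,0.01],[0.0035,-0.019,0,0,0,0,0.01],[0.0026,-0.014,0,0,0,0,0.01],[0.0017,-0.009,0,0,0,0,0.01],[0.0007,-0.004,0,0,0,0,0.01]]' | head -2
python3 -m handwheel '[[0,0,0,0,0,-1.5,0.01],[0,0,0,0,0,-3,0.01],[0,0,0,0,0,-4,0.01],[0,0,0,0,0,-3.6,0.01],[0,0,0,0,0,-2,0.01],[0,0,0,0,0,-0.5,0.01],[0,0,0,0,0,0,0.01],[0,0,0,0,0,0,0.01]]'
python3 go.py 514.9 240 172 20.3
python3 - <<'E'
from h import *
a,da=snap("top");b,db=snap("side"); g=a.min(2)
k=lambda im,u,v:cv2.resize(im[v-45:v+45,u-60:u+60],(400,300),interpolation=cv2.INTER_CUBIC)
cv2.imwrite("pics/car.png",np.hstack([k(a,250,175),k(b,337,150)]))
E
```

```text
time: 7.83
tool_pos: [482.8, -137.5, 172.5]
time: 8.5
tool_pos: [501.3, 87.2, 172.6]
time: 9.17
tool_pos: [514.7, 241.2, 172.4]
time: 9.83
tool_pos: [515.3, 239.2, 172.5]
tcp_rot: [180.0, 0.0, 20.2]
ft_force: [0.2, 0.2, -2.8]
finger_gap: 18.4
grip_force: 97.7
t 9.83 pos [515.3 239.2 172.5] rot [1.7999e+02 1.0000e-02 2.0170e+01] F [ 0.2  0.2 -2.8] gap 18.4 97.7
turn [ 0.01  0.01 -0.13] shift after turn [-0.1 -0.8  0.5] before turn [-0.1 -0.8  0.5]
```

View pics/car.png

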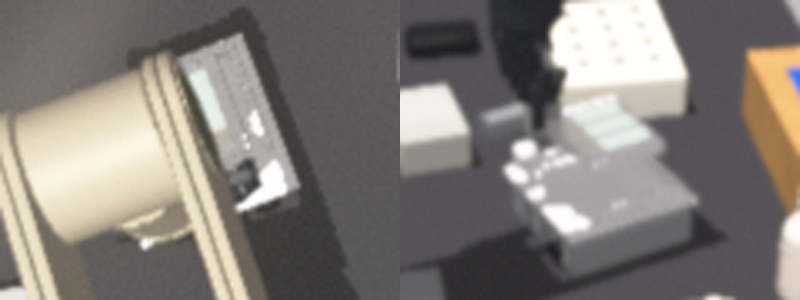

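Top crop: the arm hides most of the tray, with one slide at (205,95). The side crop shows the tray level above the shaker at (610,130). I'll find the tray in the side view from its greenish slides, and compare it there with the shaker's corners so that the bias cancels.

Run:
```python
from h import *
b0=cv2.imread("pics/side0.png"); b=np.load("last_side.npz")["im"]; a0=cv2.imread("pics/top0.png")
def green(im,box):
    u0,v0,u1,v1=box; c=cv2.GaussianBlur(im[v0:v1,u0:u1],(3,3),0).astype(int)
    m=((c[...,1]-c[...,2])>9)&(c[...,1]>80); n,l,s,ce=cv2.connectedComponentsWithStats(cv2.morphologyEx(m.astype(np.uint8),cv2.MORPH_CLOSE,np.ones((3,3)))); 
    ps=np.argwhere(m)[:,::-1]; h=cv2.minAreaRect(ps.astype(np.float32)); print(m.sum(),"stats",s[1:].tolist()); return ce[1:][s[1:,4].argmax()]+[u0,v0],(np.array(h[0])+[u0,v0]).round(2)
def fr(v,yaw): w=np.radians(yaw); return (np.array([[np.cos(w),np.sin(w)],[-np.sin(w),np.cos(w)]])@np.array(v)[:2]).round(1)
c0,h0=green(b0,(325,245,387,292)); ct,ht=green(a0,(402,155,452,200)); c1,h1=green(b,(345,125,390,155))
W0=plane("side",c0,76)[0];Wt=plane("top",ct,76)[0];W1=plane("side",c1,131.7)[0]
print("slides: side0",W0,"top0",Wt,"now side",W1)
print("slides rel tray: side",fr(W0[:2]-[555.4,-291.7],5.7),"top",fr(Wt[:2]-[554.7,-283.9],5.7))
S=plane("side",[(328.15,175.9),(364.7,164.1),(308.9,155.2)],60); print("shaker FR BR FL side",S.round(1).tolist(),"centre",((S[1]+S[2])/2).round(1))
print("top   545.1,167.4  692,220.8  490.3,314.2")
```

```text
0 stats []Traceback (most recent call last):
  File "<stdin>", line 8, in <module>
  File "<stdin>", line 6, in green
ValueError: attempt to get argmax of an empty sequence
```

Run:
```python
from h import *
b0=cv2.imread("pics/side0.png"); b=np.load("last_side.npz")["im"]; a0=cv2.imread("pics/top0.png")
def green(im,box,thr):
    u0,v0,u1,v1=box; c=cv2.GaussianBlur(im[v0:v1,u0:u1],(3,3),0).astype(int); d=c[...,1]-c[...,2]
    m=(d>thr)&(c[...,1]>80); print("pct",np.percentile(d,[50,80,90,99]),m.sum())
    m=cv2.morphologyEx(m.astype(np.uint8),cv2.MORPH_CLOSE,np.ones((3,3))); n,l,s,ce=cv2.connectedComponentsWithStats(m); print(s[1:].tolist())
    return ce[1:][s[1:,4].argmax()]+[u0,v0]
def fr(v,yaw): w=np.radians(yaw); return (np.array([[np.cos(w),np.sin(w)],[-np.sin(w),np.cos(w)]])@np.array(v)[:2]).round(1)
c0=green(b0,(325,245,387,292),4); ct=green(a0,(402,155,452,200),4); c1=green(b,(322,125,362,155),4)
W0=plane("side",c0,76)[0];Wt=plane("top",ct,76)[0];W1=plane("side",c1,131.7)[0]
print(c0,ct,c1,"slides: side0",W0,"top0",Wt,"now side",W1)
print("slides rel tray: side",fr(W0[:2]-[555.4,-291.7],5.7),"top",fr(Wt[:2]-[554.7,-283.9],5.7))
S=plane("side",[(328.15,175.9),(364.7,164.1),(308.9,155.2)],60); print("shaker FR BR FL side",S.round(1).tolist(),"centre",((S[1]+S[2])/2).round(1))
```

```text
pct [-1.  0.  5.  9.] 300
[[22, 12, 26, 24, 305]]
pct [-1.  1.  5.  7.] 276
[[30, 11, 8, 16, 93], [21, 13, 8, 15, 91], [11, 14, 8, 16, 94]]
pct [-4.  0.  7.  8.] 172
[[8, 12, 22, 13, 172]]
[359.64590164 268.32459016] [416.19148936 176.39361702] [340.40697674 142.69767442] slides: side0 [ 565.90253225 -290.06111065   76.        ] top0 [ 560.70413829 -253.03959059   76.        ] now side [606.95523982 258.55595992 131.7       ]
slides rel tray: side [10.6  0.6] top [ 9.  30.1]
shaker FR BR FL side [[548.3, 163.5, 60.0], [689.3, 215.5, 60.0], [496.8, 306.4, 60.0]] centre [593.1 260.9  60. ]
```

The side view suggests the tray hangs about 6 mm lower than computed. I'll check the droop by fitting planes to the depth on the tray top, before and now.

Run:
```python
from h import *
from bench import r
def fit(P,m):
    p=P[m]; p=p[np.isfinite(p).all(1)]; z=np.median(p[:,2]); p=p[abs(p[:,2]-z)<12]
    for _ in range(3):
        c=p.mean(0); A=np.c_[p[:,:2]-c[:2],np.ones(len(p))]; s=np.linalg.lstsq(A,p[:,2],rcond=None)[0]; e=p[:,2]-A@s; p=p[abs(e)<2.5*e.std()+.3]
    return len(p),c.round(1),"slope x,y",s[:2].round(3)
def gm(im,box):
    c=cv2.GaussianBlur(im,(3,3),0).astype(int); m=(c[...,1]-c[...,2]>4)&(c[...,1]>80); k=np.zeros_like(m); k[box[1]:box[3],box[0]:box[2]]=1; return m&k
b,d=r.snapshot("side"); print("now",fit(cloud("side",d),gm(b,(322,125,362,155))))
a,dt=r.snapshot("top"); 
# initial scene: only hotplate surface + shaker as side-depth references now
P=cloud("side",d); k=np.zeros(d.shape,bool); k[165:172,325:345]=1; print("shaker floor",fit(P,k))
k[:]=0;k[262:300,345:375]=1; print("hot",fit(P,k))
k[:]=0;k[120:130,330:352]=1; Z=cloud("top",dt); 
m=gm(a,(240,150,275,200)); print("top slides",m.sum(),fit(Z,m) if m.sum()>8 else "")
k[:]=0;k[185:192,262:272]=1; print("top shaker",fit(Z,k))
```

```text
now (172, array([608.1, 268.3, 126.4]), 'slope x,y', array([-0.013, -0.003]))
shaker floor (127, array([576.9, 208.4,  59.7]), 'slope x,y', array([ 0.044, -0.066]))
hot (1031, array([ 561.4, -310.7,   58.7]), 'slope x,y', array([0.   , 0.004]))
top slides 77 (68, array([617.7, 242.5, 127. ]), 'slope x,y', array([ 0.052, -0.199]))
top shaker (33, array([537.6, 205.8,  59.9]), 'slope x,y', array([0.038, 0.089]))
```

The depth planes show the tray level (slope about 0.01). Relative to the shaker it is centred to about 1 mm across, and about 2–3 mm further in than I want. I'll back off 2 mm and lower by the same 60 mm that I lifted.

```bash
python3 -m handwheel '[[-0.002,0,0.003,0,0,0,0.01],[0,0,0.008,0,0,0,0.01],[0,0,0.012,0,0,0,0.01],[0,0,0.012,0,0,0,0.01],[0,0,0.009,0,0,0,0.01],[0,0,0.005,0,0,0,0.01],[0,0,0.002,0,0,0,0.01],[0,0,0.001,0,0,0,0.01]]'
python3 -m handwheel '[[0,0,0.001,0,0,0,0.01],[0,0,0.001,0,0,0,0.01],[0,0,0.001,0,0,0,0.01],[0,0,0,0,0,0,0.01],[0,0,0,0,0,0,0.01]]'
python3 -m handwheel '[[0,0,0.001,0,0,0,0.01],[0,0,0.001,0,0,0,0.01],[0,0,0.001,0,0,0,0.01],[0,0,0,0,0,0,0.01],[0,0,0,0,0,0,0.01],[0,0,0,0,0,0,0.01]]'
python3 - <<'E'
from h import *
b,d=snap("side");a,dt=snap("top")
c=cv2.GaussianBlur(b,(3,3),0).astype(int); m=(c[...,1]-c[...,2]>4)&(c[...,1]>80); m[:,:310]=0;m[:,375:]=0;m[:140]=0;m[178:]=0
n,l,s,ce=cv2.connectedComponentsWithStats(cv2.morphologyEx(m.astype(np.uint8),cv2.MORPH_CLOSE,np.ones((3,3)))); i=1+s[1:,4].argmax(); print(s[1:].tolist())
print("slides plane76",plane("side",ce[i],76),"depth",np.nanmedian(cloud("side",d)[l==i],0))
print(r.sense()["ft_force"])
E
```

```text
time: 10.7
tool_pos: [513.1, 238.9, 119.8]
tcp_rot: [-180.0, 0.1, 20.3]
ft_force: [-0.4, -0.6, -1.6]
finger_gap: 18.6
grip_force: 97.8
time: 11.12
tool_pos: [513.7, 239.1, 117.9]
tcp_rot: [180.0, -0.0, 20.3]
ft_force: [-1.1, 0.2, -2.1]
finger_gap: 18.4
grip_force: 97.9
time: 11.62
tool_pos: [513.4, 239.0, 114.5]
tcp_rot: [180.0, 0.0, 20.3]
ft_force: [-0.8, 0.2, -2.1]
finger_gap: 18.3
grip_force: 97.9
[[329, 149, 22, 14, 179]]
slides plane76 [[604.54779576 264.3937235   76.        ]] depth [604.67637168 266.48624557  73.86736639]
[ 1.14884567  0.35365917 -1.26504124]
```

The tray is seated: slides at z≈74 raw, the same as at the start. It sits about (-6,-1) mm in the floor frame. Dropping 2 mm more, then drawing the lifter out.

```bash
python3 -m handwheel '[[0,0,0.001,0,0,0,0.01],[0,0,0.001,0,0,0,0.01],[0,0,0,0,0,0,0.01],[0,0,0,0,0,0,0.01],[-0.003,0,0,0,0,0,0.01],[-0.006,0,0,0,0,0,0.01],[-0.01,0,0,0,0,0,0.01],[-0.012,0,0,0,0,0,0.01]]'
python3 - <<'E'
from h import *
b,d=snap("side")
c=cv2.GaussianBlur(b,(3,3),0).astype(int); m=(c[...,1]-c[...,2]>4)&(c[...,1]>80); m[:,:310]=0;m[:,375:]=0;m[:140]=0;m[178:]=0
n,l,s,ce=cv2.connectedComponentsWithStats(cv2.morphologyEx(m.astype(np.uint8),cv2.MORPH_CLOSE,np.ones((3,3)))); i=1+s[1:,4].argmax()
print("slides plane76",plane("side",ce[i],76))
E
```

```text
time: 12.38
tool_pos: [483.9, 228.1, 112.5]
tcp_rot: [-180.0, -0.0, 20.3]
ft_force: [0.9, 0.6, -2.1]
finger_gap: 18.3
grip_force: 97.9
slides plane76 [[602.90624577 263.22827974  76.        ]]
```

```bash
python3 -m handwheel '[[-0.014,0,0,0,0,0,0.01],[-0.015,0,0,0,0,0,0.01],[-0.015,0,0,0,0,0,0.01],[-0.015,0,0,0,0,0,0.01],[-0.015,0,0,0,0,0,0.01],[-0.015,0,0,0,0,0,0.01],[-0.015,0,0,0,0,0,0.01],[-0.012,0,0,0,0,0,0.01]]'
python3 -m handwheel '[[-0.006,0,0,0,0,0,0.01],[0,0,-0.01,0,0,0,0.01],[0,0,-0.025,0,0,0,0.01],[0,0,-0.01,0,0,0,0.01],[0,0,0,0,0,0,0.01],[0,0,0,0,0,0,0.01]]'
python3 - <<'E'
from h import *
b,d=snap("side");a,_=snap("top")
c=cv2.GaussianBlur(b,(3,3),0).astype(int); m=(c[...,1]-c[...,2]>4)&(c[...,1]>80); m[:,:310]=0;m[:,375:]=0;m[:140]=0;m[178:]=0
n,l,s,ce=cv2.connectedComponentsWithStats(cv2.morphologyEx(m.astype(np.uint8),cv2.MORPH_CLOSE,np.ones((3,3)))); i=1+s[1:,4].argmax()
print("slides plane76",s[i],plane("side",ce[i],76))
c=cv2.GaussianBlur(a,(3,3),0).astype(int); m=((c[...,1]-c[...,2]>4)&(c[...,1]>80)).astype(np.uint8); m[:,:215]=0;m[:,285:]=0;m[:135]=0;m[205:]=0
n,l,s,ce=cv2.connectedComponentsWithStats(m); print([(s[i,4],plane("top",ce[i],76)[0,:2].round(1)) for i in range(1,n) if s[i,4]>10])
E
python3 go.py 468.3 0.5 150 19.7
```

```text
time: 13.1
tool_pos: [374.4, 187.7, 112.3]
tcp_rot: [-180.0, 0.0, 20.3]
ft_force: [0.3, -0.2, -1.2]
finger_gap: 18.1
grip_force: 98.0
time: 13.6
tool_pos: [371.1, 186.4, 158.5]
tcp_rot: [180.0, -0.2, 20.3]
ft_force: [0.2, -0.2, -1.2]
finger_gap: 18.7
grip_force: 97.9
slides plane76 [331 150  17  11  99] [[602.31303112 265.58434754  76.        ]]
[(np.int32(98), array([611.4, 245.7])), (np.int32(97), array([601.6, 273.4])), (np.int32(100), array([590.8, 301.8]))]
t 13.7 pos [369.7 185.9 156.7] rot [-1.800e+02  5.000e-02  2.028e+01] F [-1.4 -0.1 -1.5] gap 18.0 97.9
turn [-0.    0.05  0.58] shift after turn [ 30.3 207.8   6.7] before turn [ 28.2 208.1   6.6]
```

The top view puts the tray at about (-5,+1.5) mm in the floor frame at 20.2° yaw, well inside tolerance. Now laying the lifter down where it started.

```bash
python3 -m handwheel '[[0.0015,0.011,0,0,0,0,0.01],[0.0035,0.026,0,0,0,0,0.01],[0.004,0.03,0,0,0,0,0.01],[0.004,0.03,0,0,0,0,0.01],[0.004,0.03,0,0,0,0,0.01],[0.004,0.03,0,0,0,0,0.01],[0.004,0.03,0,0,0,0,0.01],[0.003,0.021,0,0,0,0.6,0.01]]'
python3 -m handwheel '[[0,0,0.015,0,0,0,0.01],[0,0,0.025,0,0,0,0.01],[0,0,0.03,0,0,0,0.01],[0,0,0.02,0,0,0,0.01],[0,0,0.008,0,0,0,0.01],[0,0,0.004,0,0,0,0.01],[0,0,0,0,0,0,0.01],[0,0,0,0,0,0,0.01]]'
python3 go.py 468.3 0.5 49.3 19.7
```

```text
time: 14.37
tool_pos: [468.4, -1.7, 156.0]
tcp_rot: [-180.0, 0.1, 19.6]
ft_force: [0.6, 0.6, -0.9]
finger_gap: 18.7
grip_force: 98.0
time: 15.03
tool_pos: [469.0, 0.6, 56.4]
tcp_rot: [180.0, -0.1, 19.7]
ft_force: [0.5, -0.2, -1.1]
finger_gap: 18.2
grip_force: 98.0
t 15.03 pos [469.    0.6  56.4] rot [ 1.7997e+02 -6.0000e-02  1.9690e+01] F [ 0.5 -0.2 -1.1] gap 18.2 98.0
turn [ 0.03 -0.06 -0.01] shift after turn [-0.7 -0.2  7.1] before turn [-0.7 -0.2  7.1]
```

```bash
python3 -m handwheel '[[0,0,0.002,0,0,0,0.01],[0,0,0.002,0,0,0,0.01],[0,0,0.001,0,0,0,0.01],[0,0,0,0,0,0,0.01],[0,0,0,0,0,0,0.01]]'
python3 -m handwheel '[[0,0,0.001,0,0,0,0.01],[0,0,0,0,0,0,0.01],[0,0,0,0,0,0,0.01]]'
python3 -m handwheel '[[0,0,0.0007,0,0,0,0.01],[0,0,0,0,0,0,0.01],[0,0,0,0,0,0,0.01]]'
```

```text
time: 15.45
tool_pos: [469.2, 0.5, 51.6]
tcp_rot: [179.9, -0.1, 19.7]
ft_force: [-1.3, -0.2, 6.0]
finger_gap: 18.3
grip_force: 98.7
time: 15.7
tool_pos: [469.1, 0.4, 51.5]
tcp_rot: [180.0, -0.1, 19.7]
ft_force: [-8.4, 0.4, 17.2]
finger_gap: 18.2
grip_force: 100.9
time: 15.95
tool_pos: [469.1, 0.4, 51.4]
tcp_rot: [180.0, -0.1, 19.7]
ft_force: [-14.0, -1.2, 25.9]
finger_gap: 18.4
grip_force: 102.2
```

The lifter is on the bench. Releasing it and rising, then measuring the pin.

```bash
python3 -m handwheel '[[0,0,-0.0015,0,0,0,0.01],[0,0,0,0,0,0,0.02],[0,0,0,0,0,0,0.04],[0,0,0,0,0,0,0.06],[0,0,0,0,0,0,0.085],[0,0,0,0,0,0,0.085],[0,0,0,0,0,0,0.085],[0,0,0,0,0,0,0.085]]'
python3 -m handwheel '[[0,0,-0.01,0,0,0,0.085],[0,0,-0.025,0,0,0,0.085],[0,0,-0.035,0,0,0,0.085],[0,0,-0.035,0,0,0,0.085],[0,0,-0.03,0,0,0,0.085],[0,0,-0.015,0,0,0,0.085],[-0.03,0.03,0,0,0,0,0.04],[-0.03,0.03,0,0,0,0,0.04]]'
python3 -m handwheel '[[-0.03,0.03,0,0,0,0,0.04],[-0.03,0.03,0,0,0,0,0.04],[0,0,0,0,0,0,0.04],[0,0,0,0,0,0,0.04]]'
python3 - <<'E'
from h import *
a,dt=snap("top");b,d=snap("side")
q,_=quad(a,(308,168,342,204),120); W=order(plane("top",q,2.5)); print("blade",W.round(1).tolist())
g=a.min(2).astype(int); print("top pin"); print(g[138:154,322:344])
q,_=quad(a,(303,132,361,160),150); W=order(plane("top",q,32)); print("rack",W.round(1).tolist(),W.mean(0))
Z=cloud("top",dt)[...,2]; print(Z[140:152,326:340].round(0))
k=lambda im,u,v,w,h:cv2.resize(im[v-h:v+h,u-w:u+w],(400,300),interpolation=cv2.INTER_CUBIC)
cv2.imwrite("pics/pin.png",np.vstack([np.hstack([k(a,333,147,20,15),k(b,373,208,20,15)]),np.hstack([k(a,248,172,36,27),k(b,330,165,36,27)])]))
E
python3 go.py 468.3 0.5 49.3 19.7
```

```text
time: 16.62
tool_pos: [468.2, 0.6, 50.1]
tcp_rot: [-180.0, 0.0, 19.7]
ft_force: [-0.9, 0.4, -0.6]
finger_gap: 85.2
grip_force: 0.0
time: 17.28
tool_pos: [433.8, -74.4, 203.2]
tcp_rot: [179.9, -0.2, 20.0]
ft_force: [1.1, -1.2, -0.1]
finger_gap: 63.4
grip_force: 0.0
time: 17.62
tool_pos: [396.2, -152.1, 201.2]
tcp_rot: [179.9, -0.0, 19.4]
ft_force: [0.6, -0.4, 0.6]
finger_gap: 39.7
grip_force: 0.0
blade [[512.0, -14.7, 2.5], [594.1, 17.1, 2.5], [570.8, 74.0, 2.5], [490.9, 43.1, 2.5]]
top pin
[[122 120 122 122 122 123 123 123 121 120 122 123 125 125 122 121 122 123
  122 122 123 121]
 [227 227 227 227 227 227 228 227 227 228 226 227 229 228 227 229 227 227
  227 228 227 228]
 [246 246 246 246 246 245 246 246 245 246 246 246 246 246 246 246 245 246
  246 246 246 246]
 [247 247 248 247 248 247 247 247 246 245 245 246 247 247 247 247 247 247
  248 247 247 247]
 [247 247 247 247 247 247 247 246 240 218 221 230 246 247 247 248 247 248
  248 247 247 246]
 [247 248 247 247 247 248 248 241 216 208 212 223 242 246 247 248 248 247
  247 247 247 241]
 [247 247 247 247 248 248 247 238 196 217 221 2
[... 1228 characters left out ...]
62. 32. 30. 35. 29. 35.]
 [31. 37. 34. 33. 35. 58. 64. 66. 63. 32. 24. 30. 33. 32.]
 [29. 33. 26. 29. 37. 62. 65. 64. 60. 39. 38. 24. 30. 22.]
 [27. 35. 34. 30. 31. 55. 67. 70. 52. 26. 32. 37. 26. 29.]
 [35. 26. 36. 33. 29. 38. 44. 46. 35. 39. 30. 38. 31. 29.]
 [29. 32. 31. 32. 33. 33. 38. 40. 30. 32. 30. 30. 29. 35.]
 [35. 28. 31. 33. 35. 38. 33. 30. 40. 34. 33. 31. 28. 25.]
 [32. 24. 32. 31. 32. 30. 31. 31. 29. 33. 36. 36. 29. 32.]
 [30. 31. 29. 31. 31. 26. 35. 27. 31. 27. 32. 27. 23. 31.]]
t 17.72 pos [ 397.2 -149.9  200.9] rot [ 1.800e+02 -5.000e-02  1.963e+01] F [0.1 0.2 0.5] gap 39.6 0.0
turn [ 0.   -0.05 -0.07] shift after turn [ 117.6 -117.6  151.6] before turn [ 117.3 -117.7  151.6]
```

View pics/pin.png

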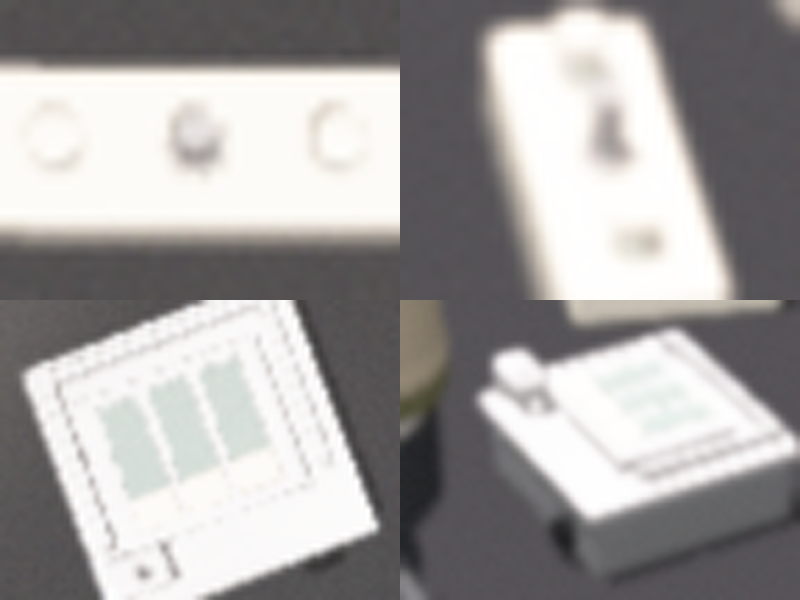

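The tray sits squarely inside the fences (lower-left view, between the dashed fence lines). The pin is at top crop (195,130), and its grip top is at about (670,0.5). The rack's centre at (669,1.4) agrees, and the depth there is about 64 against 62 expected. Going to the pin with the jaws closing along x, away from the vials.

```bash
python3 -m handwheel '[[0.012,-0.002,0,0,0,0,0.04],[0.03,-0.005,0,0,0,0,0.04],[0.033,-0.0055,0,0,0,0,0.04],[0.033,-0.0055,0,0,0,0,0.04],[0.033,-0.0055,0,0,0,0,0.04],[0.033,-0.0055,0,0,0,0,0.04],[0.033,-0.0055,0,0,0,0,0.04],[0.033,-0.0055,0,0,0,0,0.04]]' | head -2
python3 -m handwheel '[[0.033,-0.0055,0,0,0,0,0.04],[0.026,-0.004,0,0,0,0,0.04],[0.008,-0.001,0,0,0,0,0.04],[0,0,0,0,0,-4,0.04],[0,0,0,0,0,-7,0.04],[0,0,0,0,0,-7,0.04],[0,0,0,0,0,-7,0.04],[0,0,0,0,0,-7,0.04]]' | head -3
python3 -m handwheel '[[0,0,0,0,0,-7,0.04],[0,0,0,0,0,-7,0.04],[0,0,0,0,0,-7,0.04],[0,0,0,0,0,-7,0.04],[0,0,0,0,0,-7,0.04],[0,0,0,0,0,-3.4,0.04],[0,0,0,0,0,0,0.04],[0,0,0,0,0,0,0.04]]' | head -3
python3 go.py 669.5 1.0 57 90
```

```text
time: 18.38
tool_pos: [611.5, -27.2, 199.6]
time: 19.05
tool_pos: [669.1, 3.7, 199.7]
tcp_rot: [-180.0, 0.0, 52.2]
time: 19.72
tool_pos: [669.1, 2.8, 199.9]
tcp_rot: [-180.0, -0.0, 90.1]
t 19.72 pos [669.1   2.8 199.9] rot [-1.7997e+02 -1.0000e-02  9.0070e+01] F [ 0.3  0.  -0.2] gap 39.9 0.0
turn [-0.03 -0.01  0.07] shift after turn [ -1.8   0.4 142.9] before turn [ -1.9   0.5 142.9]
```

```bash
python3 -m handwheel '[[-0.0018,0.0004,0.012,0,0,0,0.04],[0,0,0.03,0,0,0,0.04],[0,0,0.033,0,0,0,0.04],[0,0,0.033,0,0,0,0.04],[0,0,0.022,0,0,0,0.04],[0,0,0.009,0,0,0,0.04],[0,0,0.004,0,0,0,0.04],[0,0,0,0,0,0,0.04]]' 60
python3 -m handwheel '[[0,0,0,0,0,0,0.025],[0,0,0,0,0,0,0.015],[0,0,0,0,0,0,0.005],[0,0,0,0,0,0,0.005],[0,0,0,0,0,0,0.005],[0,0,0,0,0,0,0.005]]' 60
python3 -m handwheel '[[0,0,-0.005,0,0,0,0.005],[0,0,-0.015,0,0,0,0.005],[0,0,-0.025,0,0,0,0.005],[0,0,-0.035,0,0,0,0.005],[0,0,-0.035,0,0,0,0.005],[0,0,-0.02,0,0,0,0.005],[0,0,0,0,0,0,0.005],[0,0,0,0,0,0,0.005]]'
python3 - <<'E'
from h import *
a,dt=snap("top");b,d=snap("side")
print("rest pos",r.sense()["tool_pos"])
g=b.min(2); p=r.sense()["tool_pos"]; u=proj("side",[p+[0,0,-25],p+[0,0,-49],p]).round(1); print(u.tolist())
u0=u[0].astype(int); np.set_printoptions(linewidth=200); print(u0); print(g[u0[1]-12:u0[1]+14,u0[0]-14:u0[0]+15])
E
python3 go.py 520 293 205 90
```

```text
time: 20.38
tool_pos: [669.1, -0.7, 56.5]
tcp_rot: [-179.9, -0.0, 90.1]
ft_force: [-0.1, 0.4, 0.6]
finger_gap: 40.0
grip_force: 0.0
time: 20.88
tool_pos: [671.3, -1.0, 60.0]
tcp_rot: [179.8, 0.0, 90.1]
ft_force: [-0.5, -0.2, 6.7]
finger_gap: 11.7
grip_force: 58.6
time: 21.55
tool_pos: [670.8, -1.0, 195.9]
tcp_rot: [179.7, 0.0, 90.1]
ft_force: [0.2, 0.9, -0.7]
finger_gap: 11.4
grip_force: 59.2
rest pos [668.80759285  -0.9016001  191.66110404]
[[374.7, 174.6], [374.2, 181.0], [375.2, 167.9]]
[374 174]
[[207 202 213 220 184 120  66  46  43  43  40  41  41  43  54  68  71  61  43  39  39  40  39  49  54  62  67  67  70]
 [220 220 232 242 228 164  94  61  52  48  41  42  41  47  57  72  72  58  44  45  54  50  49  57  67  74  78  78  80]
 [245 242 243 245 233 184 117  76  65  57  45  41  47  61  74  79  74  59  48  64  78  68  59  64  76  79  81  83  83]
 [249 241 231 225 207 172 121  85  75  61  48  45  61  86  98  91  81  65  56  77  95  84  64  69  79  82  83  82  83]
 [229 213 189 169 152 136 106  84  75  61  47  49  76 104 112 105 101  85  68  83 103  88  65  72  80  82  83  84  83]

[... 1994 characters left out ...]
 84  84  84  83  84  83  84]
 [ 83  83  82  83  84  84  84  82  84  83  84  82  83  84  84  83  84  83  83  83  83  82  83  83  82  83  85  82  85]
 [ 84  82  83  84  84  83  83  82  82  83  84  83  83  84  83  84  82  84  84  83  84  84  83  83  85  84  83  83  85]
 [ 85  82  82  84  84  84  83  84  82  83  83  83  83  84  85  84  83  83  84  83  84  83  82  82  84  84  82  82  85]
 [ 84  84  83  82  83  83  84  84  85  84  84  82  83  84  84  83  83  84  83  85  83  85  84  81  84  83  83  83  86]]
t 21.65 pos [668.8  -0.9 191.7] rot [-179.92   -0.     90.08] F [ 0.1 -0.3 -1.7] gap 11.5 59.2
turn [-0.08 -0.    0.08] shift after turn [ 293.9 -148.8  -13.3] before turn [ 294.1 -148.4  -13.1]
```

The pin is held, with the shaft upright and the tip at side px (374.5,181.5), as predicted. The released lifter shows that the top camera reads about (-1,+2.5) mm against the robot everywhere. So the eyelet in robot coordinates is about (520.8,291). Carrying the pin there.

```bash
python3 -m handwheel '[[0.01,-0.005,0,0,0,0,0.005],[0.022,-0.0111,0,0,0,0,0.005],[0.03,-0.0152,0,0,0,0,0.005],[0.03,-0.0152,0,0,0,0,0.005],[0.03,-0.0152,0,0,0,0,0.005],[0.03,-0.0152,0,0,0,0,0.005],[0.03,-0.0152,0,0,0,0,0.005],[0.03,-0.0152,0,0,0,0,0.005]]' | head -2
python3 -m handwheel '[[0.03,-0.0152,0,0,0,0,0.005],[0.026,-0.0132,0,0,0,0,0.005],[0.016,-0.0081,0,0,0,0,0.005],[0.0083,-0.0042,0,0,0,0,0.005],[0,0,0,0,0,0,0.005],[0,0,0,0,0,0,0.005],[0,0,0,0,0,0,0.005],[0,0,0,0,0,0,0.005]]' | head -3
for i in 1 2; do python3 go.py 520.8 291.4 145 90; python3 -m handwheel '[[0,0,0,0,0,0,0.005]]' >/dev/null; done
```

```text
time: 22.32
tool_pos: [559.3, 212.5, 190.5]
time: 22.98
tool_pos: [521.6, 289.9, 192.0]
tcp_rot: [-180.0, 0.0, 90.0]
t 22.98 pos [521.6 289.9 192. ] rot [-1.7998e+02  3.0000e-02  8.9990e+01] F [-0.8 -0.4 -0.4] gap 11.4 59.2
turn [-0.02  0.03 -0.01] shift after turn [ 1.5 -0.8 47. ] before turn [ 1.5 -0.7 47. ]
t 23.07 pos [521.6 290.  192.2] rot [-1.7999e+02  1.0000e-02  8.9990e+01] F [ 0.6 -0.4  1.2] gap 11.6 59.2
turn [-0.01  0.01 -0.01] shift after turn [ 1.4 -0.8 47.2] before turn [ 1.4 -0.8 47.2]
```

```bash
python3 -m handwheel '[[0.0014,-0.0008,0.01,0,0,0,0.005],[0,0,0.02,0,0,0,0.005],[0,0,0.012,0,0,0,0.005],[0,0,0.005,0,0,0,0.005],[0,0,0.002,0,0,0,0.005],[0,0,0,0,0,0,0.005],[0,0,0,0,0,0,0.005]]'
python3 -m handwheel '[[0,0,0.002,0,0,0,0.005],[0,0,0.002,0,0,0,0.005],[0,0,0.002,0,0,0,0.005],[0,0,0.001,0,0,0,0.005],[0,0,0,0,0,0,0.005]]'
python3 -m handwheel '[[0,0,0.001,0,0,0,0.005],[0,0,0.001,0,0,0,0.005],[0,0,0.001,0,0,0,0.005],[0,0,0,0,0,0,0.005]]'
```

```text
time: 23.73
tool_pos: [520.6, 292.7, 143.9]
tcp_rot: [180.0, -0.0, 90.1]
ft_force: [-0.4, 0.2, 0.2]
finger_gap: 11.5
grip_force: 59.2
time: 24.15
tool_pos: [520.1, 292.5, 136.0]
tcp_rot: [-180.0, 0.0, 90.1]
ft_force: [-0.6, 0.1, -0.1]
finger_gap: 11.7
grip_force: 59.2
time: 24.48
tool_pos: [520.4, 292.5, 133.3]
tcp_rot: [180.0, 0.0, 90.1]
ft_force: [0.4, 0.2, -0.1]
finger_gap: 11.8
grip_force: 59.3
```

```bash
for i in 1 2 3; do python3 -m handwheel '[[0,0,0.001,0,0,0,0.005],[0,0,0.001,0,0,0,0.005],[0,0,0.001,0,0,0,0.005],[0,0,0,0,0,0,0.005]]' | sed -n '2p;4p'; done
```

```text
tool_pos: [520.6, 292.3, 130.3]
ft_force: [3.3, -1.9, 0.8]
tool_pos: [520.6, 292.3, 127.3]
ft_force: [3.5, -3.5, 1.7]
tool_pos: [520.7, 292.3, 124.4]
ft_force: [4.4, -4.2, 1.6]
```

The pin is in the hole, with a small lateral push of (+x,-y). Easing that way and continuing down.

```bash
python3 -m handwheel '[[-0.0008,0.0008,0.001,0,0,0,0.005],[0,0,0.001,0,0,0,0.005],[0,0,0.001,0,0,0,0.005],[0,0,0,0,0,0,0.005]]' | sed -n '2p;4p'
for i in 1 2; do python3 -m handwheel '[[0,0,0.001,0,0,0,0.005],[0,0,0.001,0,0,0,0.005],[0,0,0.001,0,0,0,0.005],[0,0,0,0,0,0,0.005]]' | sed -n '2p;4p'; done
```

```text
tool_pos: [520.7, 291.8, 120.8]
ft_force: [1.8, -1.3, -0.2]
tool_pos: [520.8, 291.8, 117.9]
ft_force: [1.7, -2.3, -0.7]
tool_pos: [521.0, 291.8, 116.0]
ft_force: [-1.5, -2.4, 6.2]
```

```bash
python3 -m handwheel '[[0,0,0.001,0,0,0,0.005],[0,0,0,0,0,0,0.005],[0,0,0,0,0,0,0.005]]' | sed -n '2p;4p'
python3 -m handwheel '[[0,0,-0.001,0,0,0,0.005],[0,0,0,0,0,0,0.015],[0,0,0,0,0,0,0.025],[0,0,0,0,0,0,0.04],[0,0,0,0,0,0,0.04],[0,0,0,0,0,0,0.04],[0,0,0,0,0,0,0.04]]' | sed -n '2p;4,5p'
python3 -m handwheel '[[0,0,-0.01,0,0,0,0.04],[0,0,-0.025,0,0,0,0.04],[0,0,-0.03,0,0,0,0.04],[0,0,-0.03,0,0,0,0.04],[0,0,-0.03,0,0,0,0.04],[-0.03,-0.025,0,0,0,0,0.04],[-0.03,-0.025,0,0,0,0,0.04],[-0.03,-0.025,0,0,0,0,0.04]]' | sed -n '2p;4,5p'
python3 -m handwheel '[[-0.035,-0.02,0,0,0,0,0.04],[-0.035,-0.02,0,0,0,0,0.04],[-0.035,-0.01,0,0,0,0,0.04],[-0.035,0,0,0,0,0,0.04],[-0.035,0,0,0,0,0,0.04],[0,0,0,0,0,0,0.04],[0,0,0,0,0,0,0.04]]' | sed -n '2p'
python3 - <<'E'
from h import *
np.set_printoptions(linewidth=200)
a,dt=snap("top");b,d=snap("side")
print(a.min(2)[186:202,228:248]); Z=cloud("top",dt)
p=Z[184:202,228:246]; m=p[...,2]>98; print("pin top pts",m.sum(),np.median(p[m],0),p[m][:,2].round(0))
P=cloud("side",d)[130:172,300:325]; m=P[...,2]>97; print("side",m.sum(),np.median(P[m],0),np.nanmax(P[...,2]))
v,u=np.argwhere(Z[184:202,228:246,2]>98).mean(0)+[184,228]; print(u,v,plane("top",(u,v),118))
c=cv2.GaussianBlur(a,(3,3),0).astype(int); m=((c[...,1]-c[...,2]>4)&(c[...,1]>80)).astype(np.uint8); m[:,:215]=0;m[:,285:]=0;m[:135]=0;m[205:]=0
n,l,s,ce=cv2.connectedComponentsWithStats(m); print([(s[i,4],plane("top",ce[i],76)[0,:2].round(1)) for i in range(1,n) if s[i,4]>10])
q,_=quad(a,(308,168,342,204),120); print("blade",order(plane("top",q,2.5)).round(1).tolist())
E
```

```text
tool_pos: [521.0, 291.9, 115.9]
ft_force: [-3.9, -3.7, 12.6]
tool_pos: [520.9, 291.8, 115.0]
ft_force: [0.1, -0.3, -0.0]
finger_gap: 40.2
tool_pos: [445.8, 201.2, 241.6]
ft_force: [0.3, -0.5, -0.4]
finger_gap: 39.6
tool_pos: [396.6, 25.0, 241.3]
[[248 247 242 189 217 248 249 248 247 245 246 242 245 248 249 249 249 243 239 244]
 [249 247 246 231 198 242 248 249 248 245 246 246 248 247 240 239 248 245 243 248]
 [248 249 247 236 197 244 250 249 242 219 228 244 220 211 218 241 248 248 248 249]
 [244 246 239 221 194 240 247 242 203 161 184 233 222 165 204 246 248 248 248 248]
 [226 247 243 231 233 235 213 195 156 150 182 237 237 189 202 246 248 248 249 248]
 [198 246 247 238 224 226 210 200 188 161 168 223 242 226 182 226 247 248 249 248]
 [183 247 246 238 233 231 221 220 219 193 144 186 227 237 196 203 244 248 248 248]
 [150 233 248 245 242 233 224 224 225 205 140 169 216 238 202 178 226 248 249 249]
 [126 212 248 248 246 239 228 224 218 190 140 172 222 243 225 175 212 247 248 248]
 [106 182 244 247 246 240 220 219 185 167 175 201 219 241 230 223 239 248 248 248]
 [ 92 144 226 248 249 24
[... 294 characters left out ...]
 195 185 134]
 [ 81  85 104 171 228 227 216 237 248 249 249 248 246 237 208 187 145 109 101  88]
 [ 83  84  89 141 223 244 244 248 249 248 244 224 195 166 123 106  91  83  83  82]]
pin top pts 21 [519.66445863 291.57247155 117.60377611] [118. 116. 118. 124. 121. 118. 120. 121. 107. 115. 117. 118. 116. 109. 119. 118. 122. 115. 102. 107. 105.]
side 112 [454.44979806  15.19571641 302.57283584] 327.1240621473666
235.95238095238096 192.8095238095238 [[519.74769242 291.71511947 118.        ]]
[(np.int32(103), array([612.2, 246. ])), (np.int32(106), array([601.8, 273.7])), (np.int32(106), array([591.1, 301.5]))]
blade [[511.6, -14.7, 2.5], [588.8, 18.4, 2.5], [570.3, 69.6, 2.5], [495.3, 39.4, 2.5]]
```

The pin's top measures 117.6 mm against the 118 expected, so the flange is seated. The tray and lifter haven't moved and the arm is clear.

```bash
python3 -c "
from bench import r
print(r.hand_in())"
```

```text
the job is handed in; nothing more can be done
None
```

I handed the job in: the tray is inside the shaker fences, the lifter lies flat on the bench, and the pin is seated in the eyelet (its top measured at 117.6 mm, 118 expected); the hand-in returned no verdict.

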